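# Find the bronze die on the turntable

## Robot

A 6-joint arm with a two-finger parallel gripper is mounted at the origin on the work surface. World frame = base frame: x ahead of the robot, y to its left, z up, the work surface at z = 0. Lengths are in m, angles in rad, forces in N, time in s.
With the tool pointing down it reaches from about 0.275 to 0.85 m from the base axis. Payload 5.2 kg.
Tool frame: the origin (TCP) lies at the very end of the fingers, on their centre line; the grasp point (between the pads) lies 19 mm behind it; z points along the fingers, y is the line along which they close (so a half turn about z gives the same grasp; the last joint's range is limited). The gripper opens to 85 mm and grips with 20 to 120 N. Pads are 22 mm wide; open, the fingers measure 114 mm over their backs; the gripper's body (76 mm by 85 mm) begins 54 mm behind the grasp point. The pads swing forward as they close: fully open they stand 13 mm farther back than shut.
Start: joints at [0.971, 0.259, 1.535, -0, 1.348, -0.203], TCP at [0.213, 0.507, 0.231] pointing down, gripper open.
Joint ranges: [-3.14, 3.14], [-0.91, 2.08], [0.19, 2.58], [-1.22, 4.36], [0.22, 2.71], [-3.12, 3.12]. Speed limits (rad/s): [2.57, 2.57, 3.14, 3.14, 3.14, 3.14].

## Interface

Orientations are given as [roll, pitch, yaw] about the fixed x, y, z axes, in that order (R = Rz(yaw) Ry(pitch) Rx(roll)).
In Python, from cell import read_state, read_camera, finish_job gives the robot as it stands.
- The arm moves only by the shell command python3 -m jog 'ROWS' [FORCE]. ROWS is JSON, a list of rows, each an object with "offset": the shift along the tool's x, y, z in cm, a list of three; "delta_rot": the turn, a rotation vector about the tool's x, y, z in rad, a list of three; "grip": the opening in per cent of the stroke, from 0 (shut) to 100 (fully open). In form: [{"offset": [x, y, z], "delta_rot": [ax, ay, az], "grip": grip}, ...]. A call has 1 to 12 rows; each row shifts and turns the commanded pose from where the row before left it, along the tool's axes as they then stand; what a row does not reach is not made up. A row lasts 1/8 s, in which the tool goes at most 62.5 mm and 10.7 degrees, less where a joint would pass 70% of its speed; a pose out of reach is approached as far as the arm can. A call with a gripper value outside its range is refused whole. The fingers move at their own pace and stop on an object; FORCE is the grip in N (left out, the last holds). Time passes only in rows, so rows that do not move let the fingers close. It gives the time, the measured TCP pose, the force, the opening and the grip force at its end, in the units of the state.
- read_state(): the state, without advancing time (a new reading comes with each control period).
- read_camera(name): name is "scene" or "top"; returns a dict with "image" (384x512x3 uint8, red, green, blue), "intrinsics" (3x3 intrinsics, pixels), "extrinsics" (4x4, takes a point from camera to world coordinates). Camera axes: x right, y up, looking along -z (the intrinsics and any distortion apply to the point x, -y, -z); pixel columns grow to the right and rows downward; lengths in m; the calibration is good to about 2 mm. A picture is of the moment at which its call begins. There is no depth.
- finish_job(): hands the job in; it is judged then, once.
The state is a dict: "clock": time; "joint_positions": joint angles; "joint_vel": joint speeds; "joint_efforts": joint torques, N m; "position": TCP position; "ee_rot": TCP orientation; "contact_force": force on the tool from outside, world axes, zero at the start; "moment": the same for the moment, N m; "grip_width": opening from 0.0 (shut) to 1.0 (fully open); "grasp_force": force on a finger pad.
Only numpy, scipy, OpenCV 4.12 (cv2) and the standard library are available. Lean on these libraries where they do the work, as an engineer would, in place of code of your own. Each camera call takes 0.05 s, during which the arm holds its last target. There are 200 camera calls.

## Task

One of the four closed die cases on the free-spinning turntable holds the heavy bronze pasta die, the other three hold light plastic ones. Feel by lifting which case is the heavy one, take it off the turntable and stand it upright on the floor of the white tray; the three light cases must end up standing on the turntable. Do not drop or knock over any case or set the turntable whirling, and leave the jug, the shaker and the spatula alone.

Things in the scene. Friction and masses are not known exactly. Their poses are not given: they have to be found in the camera images.
- turntable: round wooden turntable, 300 mm across, flat top 40 mm above the bench, with a low steel hub (44 mm across, 6 mm high) in the middle; spins freely about its upright axis, nothing drives or holds it; origin on the axis at bench height, turns with the platter. The cases stand about 95 mm from its axis, 90 degrees apart, at any yaw
- case_0: one of four identical closed, opaque white square die cases with blue lid and orange band, 60 x 60 mm, 90 mm tall, standing on the turntable; origin at the centre of its underside, z up, x and y square to its sides. Weighs 0.16 to 0.23 kg with a plastic die inside, 0.50 to 0.57 kg with the bronze one; which case that is varies and cannot be seen. Lid does not come off
- case_1: one of four identical closed, opaque white square die cases with blue lid and orange band, 60 x 60 mm, 90 mm tall, standing on the turntable; origin at the centre of its underside, z up, x and y square to its sides. Weighs 0.16 to 0.23 kg with a plastic die inside, 0.50 to 0.57 kg with the bronze one; which case that is varies and cannot be seen. Lid does not come off
- case_2: one of four identical closed, opaque white square die cases with blue lid and orange band, 60 x 60 mm, 90 mm tall, standing on the turntable; origin at the centre of its underside, z up, x and y square to its sides. Weighs 0.16 to 0.23 kg with a plastic die inside, 0.50 to 0.57 kg with the bronze one; which case that is varies and cannot be seen. Lid does not come off
- case_3: one of four identical closed, opaque white square die cases with blue lid and orange band, 60 x 60 mm, 90 mm tall, standing on the turntable; origin at the centre of its underside, z up, x and y square to its sides. Weighs 0.16 to 0.23 kg with a plastic die inside, 0.50 to 0.57 kg with the bronze one; which case that is varies and cannot be seen. Lid does not come off
- tray: white perforated tray fixed to the bench, 320 mm (its x) by 200 mm (its y), 65 mm high, walls and floor 5 mm thick, open above and empty; origin at the centre of its underside. It and the turntable may be on either side
- jug: clear measuring jug, 90 mm across, 120 mm tall, origin at the centre of its underside; bystander
- shaker: shaker jar, 64 mm across, 150 mm tall, origin at the centre of its underside; bystander
- scraper: spatula, 200 mm long along its x, lying flat on the bench; bystander

How it is judged:
By the outcome, as a careful person would: the job done as asked, in the order asked, and still so for the second after the job is handed in, with the robot touching nothing.
It also fails if it takes over 69 s, if anything falls off the work surface, if the arm or the gripper's body presses on something with over 40 N, if the wrist force passes 120 N, or if a joint passes its speed limit or range.

## Working session

There is one attempt and no reset: what is moved stays moved. The work goes in short steps, Python scripts to look and compute and a shell command to move; the robot and the scene stay as the last step left them, time stands still between calls to the robot, and variables do not carry over. Pictures are saved under pics/ and viewed, at most 10 in all, crops included, and the job is handed in when it is done.

```bash
ls; mkdir -p pics; python3 - <<'E'
from cell import *
import cv2,numpy as np
s=read_state();print(s)
for n in("top","scene"):
    c=read_camera(n);cv2.imwrite(f"pics/{n}0.png",c["image"][:,:,::-1]);print(n,c["intrinsics"],c["extrinsics"],[k for k in c])
a=cv2.imread("pics/top0.png");b=cv2.imread("pics/scene0.png")
E
```

```text
pics
{'clock': 0.0, 'joint_positions': array([ 9.71188057e-01,  2.59355060e-01,  1.53608759e+00, -1.70472080e-05,
        1.34800383e+00, -2.02811505e-01]), 'joint_vel': array([-5.91011034e-05, -2.38901171e-04, -1.26800578e-03,  7.57684169e-04,
       -1.28316212e-04, -2.40393609e-04]), 'joint_efforts': array([-6.01967798e-06, -4.46041811e+01, -2.90571213e+01, -4.26673851e-04,
        1.20157131e-02,  1.55314763e-05]), 'position': array([0.21223972, 0.50682323, 0.2304664 ]), 'ee_rot': array([-3.13977348e+00, -3.57125893e-04,  2.74479935e+00]), 'contact_force': array([0.59602044, 0.06052038, 0.02023327]), 'moment': array([-0.00865328,  0.03552581,  0.00316556]), 'grasp_force': 0.0, 'grip_width': 1.0030578243892976}
top [[405.25985409   0.         247.83939905]
 [  0.         405.25985409 186.23901503]
 [  0.           0.           1.        ]] [[-0.01324632  0.98495221 -0.17231856  0.41423329]
 [-0.99982702 -0.01529729 -0.01057965 -0.0120711 ]
 [-0.01305646  0.17214861  0.98498446  1.01184645]
 [ 0.          0.          0.          1.        ]] ['image', 'intrinsics', 'extrinsics']
scene [[364.10119948   0.         256.97243393]
 [  0.         364.10119948 190.36629374]
 [  0.           0.           1.        ]] [[ 0.06543795 -0.53516294  0.84221049  1.39376422]
 [ 0.99784515  0.03914499 -0.05265666 -0.06645148]
 [-0.00478843  0.84384139  0.53657131  0.58473243]
 [ 0.          0.          0.          1.        ]] ['image', 'intrinsics', 'extrinsics']
```

View pics/top0.png

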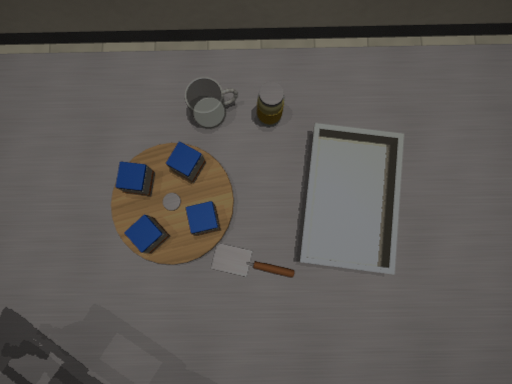

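View pics/scene0.png

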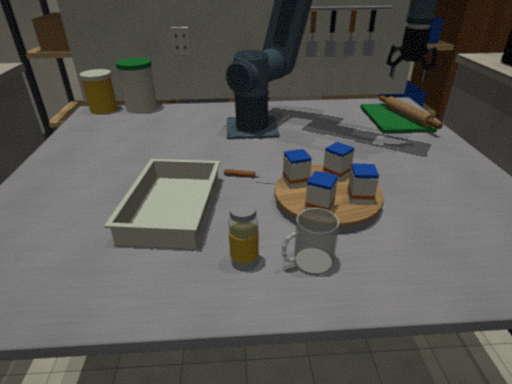

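The top view shows the turntable at about (172,202) with blue lids at (186,158), (132,177), (146,233) and (202,217). The tray is at (350,198), the jug at (207,103), the shaker at (270,103) and the spatula at (232–295,262). The scene view agrees, and the gripper is clear of everything.

```bash
cat > h.py <<'E'
from cell import *
import cv2,numpy as np
def ray(c,uv,z):
    K,E=c["intrinsics"],c["extrinsics"]
    uv=np.atleast_2d(np.array(uv,float)); d=np.c_[(uv[:,0]-K[0,2])/K[0,0],-(uv[:,1]-K[1,2])/K[1,1],-np.ones(len(uv))]@E[:3,:3].T
    return (E[:3,3]+d*((z-E[2,3])/d[:,2])[:,None])[:,:2]
def proj(c,p):
    K,E=c["intrinsics"],c["extrinsics"]; q=(np.array(p)-E[:3,3])@E[:3,:3]
    return [K[0,2]+K[0,0]*q[0]/-q[2],K[1,2]+K[1,1]*q[1]/q[2]]
def lids(c,z=.13,save=None):
    im=c["image"].astype(int); r,g,b=im[...,0],im[...,1],im[...,2]
    m=((b-r>55)&(b>95)).astype(np.uint8)
    if save: cv2.imwrite(save,cv2.resize(np.hstack([m*255]),None,fx=1.5,fy=1.5))
    out=[]
    for k in cv2.findContours(m,cv2.RETR_EXTERNAL,cv2.CHAIN_APPROX_NONE)[0]:
        if cv2.contourArea(k)<150: continue
        w=ray(c,k[:,0,:],z); (x,y),(a,bb),t=cv2.minAreaRect((w*1000).astype(np.float32))
        out.append((x,y,a,bb,(t+45)%90-45))   # mm, deg: yaw of a side
    return out
def fk():
    s=read_state(); return s
E
python3 - <<'E'
from h import *
c=read_camera("top")
for l in lids(c): print(np.round(l,1))
im=c["image"]; print([im[v,u] for u,v in((186,158),(132,177),(146,233),(202,217),(203,229))])
hsv=cv2.cvtColor(im,cv2.COLOR_RGB2HSV)
# platter: brown mask, ellipse points on z=.04
m=cv2.inRange(hsv,(8,60,60),(25,255,255)); m[:,:100]=0;m[:,245:]=0;m[:135]=0;m[275:]=0
k=np.vstack([q for q in cv2.findContours(m,cv2.RETR_EXTERNAL,cv2.CHAIN_APPROX_NONE)[0]]); h=cv2.convexHull(k)[:,0]
print("table",cv2.minEnclosingCircle((ray(c,h,.04)*1000).astype(np.float32)), "hub",ray(c,(172,202),.046))
print("tray rim corners",ray(c,[(314,125),(404,132),(395,271),(301,264)],.065), "floor",ray(c,[(330,135),(387,140),(379,268),(303,262)],.005))
print("jug",ray(c,(209,113),0),"shaker top",ray(c,(271,95),.15),"spat",ray(c,[(213,260),(294,272)],0))
E
```

```text
[469.4 227.5  57.   56.6  42.3]
[502.8 100.5  57.3  56.9  12.1]
[597.5 259.3  56.3  56.7  -7.8]
[635.1 141.5  56.7  57.  -30. ]
[array([ 27,  57, 109], dtype=uint8), array([ 26,  55, 107], dtype=uint8), array([ 28,  58, 109], dtype=uint8), array([ 32,  62, 114], dtype=uint8), array([ 29,  58, 109], dtype=uint8)]
table ((549.5152587890625, 183.25489807128906), 149.53085327148438) hub [[0.54749767 0.18152065]]
tray rim corners [[ 0.7284943  -0.16473104]
 [ 0.70704629 -0.38096428]
 [ 0.37869744 -0.33449376]
 [ 0.39713816 -0.12130216]] floor [[ 0.72087985 -0.21435963]
 [ 0.70507745 -0.35933179]
 [ 0.38406333 -0.31682078]
 [ 0.4007794  -0.13326371]]
jug [[0.78768123 0.09800875]] shaker top [[ 0.77218783 -0.05758045]] spat [[ 0.40843951  0.08691842]
 [ 0.37701436 -0.11105675]]
```

```bash
cat >> h.py <<'E'
def plan(x,y,yaw):   # mm, deg (mod 90 for the cases): turn first, then shift
    s=read_state(); p=s["position"]*1000; psi=np.degrees(s["ee_rot"][2])
    d=(yaw-psi+45)%90-45; t=np.radians(psi+d); dx,dy=x-p[0],y-p[1]
    print("clock %.2f pos %s psi %.1f rp %s"%(s["clock"],np.round(p,1),psi,np.round(s["ee_rot"][:2],3)))
    print("turn about tool z %.3f rad; then shift cm x %.2f y %.2f"%(-np.radians(d),(dx*np.cos(t)+dy*np.sin(t))/10,(dx*np.sin(t)-dy*np.cos(t))/10))
E
python3 -c "
from h import *
plan(469.4,227.5,42.3)"
```

```text
clock 0.15 pos [212.3 506.9 230.7] psi 157.3 rp [-3.14 -0.  ]
turn about tool z 0.436 rad; then shift cm x -37.97 y 0.21
```

```bash
python3 -m jog '[{"offset":[0,0,0],"delta_rot":[0,0,0.145],"grip":100},{"offset":[0,0,0],"delta_rot":[0,0,0.145],"grip":100},{"offset":[0,0,0],"delta_rot":[0,0,0.146],"grip":100},{"offset":[-4.2,0,0],"delta_rot":[0,0,0],"grip":100},{"offset":[-4.2,0,0],"delta_rot":[0,0,0],"grip":100},{"offset":[-4.2,0,0.5],"delta_rot":[0,0,0],"grip":100},{"offset":[-4.2,0,0.5],"delta_rot":[0,0,0],"grip":100},{"offset":[-4.2,0,0.5],"delta_rot":[0,0,0],"grip":100},{"offset":[-4.2,0,0.5],"delta_rot":[0,0,0],"grip":100},{"offset":[-4.2,0,1],"delta_rot":[0,0,0],"grip":100},{"offset":[-4.2,0.2,1],"delta_rot":[0,0,0],"grip":100},{"offset":[-4.4,0,0],"delta_rot":[0,0,0],"grip":100}]' 40
python3 -c "
from h import *
plan(469.4,227.5,42.3)"
```

```text
clock: 1.65
position: [0.4698, 0.2263, 0.1902]
ee_rot: [-3.14, -0.001, 2.309]
contact_force: [-0.8, 1.0, 0.6]
grip_width: 1.001
grasp_force: 0.0
clock 1.65 pos [469.8 226.3 190.2] psi 132.3 rp [-3.14e+00 -1.00e-03]
turn about tool z -0.000 rad; then shift cm x 0.11 y 0.05
```

```bash
python3 -m jog '[{"offset":[0.1,0.05,4],"delta_rot":[0,0,0],"grip":100},{"offset":[0,0,4],"delta_rot":[0,0,0],"grip":100},{"offset":[0,0,2.2],"delta_rot":[0,0,0],"grip":100},{"offset":[0,0,1],"delta_rot":[0,0,0],"grip":85},{"offset":[0,0,0],"delta_rot":[0,0,0],"grip":78},{"offset":[0,0,0],"delta_rot":[0,0,0],"grip":72},{"offset":[0,0,0],"delta_rot":[0,0,0],"grip":66},{"offset":[0,0,0],"delta_rot":[0,0,0],"grip":55},{"offset":[0,0,0],"delta_rot":[0,0,0],"grip":50},{"offset":[0,0,0],"delta_rot":[0,0,0],"grip":50}]' 40
```

```text
clock: 2.9
position: [0.4702, 0.2289, 0.0805]
ee_rot: [3.14, 0.001, 2.309]
contact_force: [-0.9, 0.9, 6.1]
grip_width: 0.699
grasp_force: 44.2
```

```bash
python3 -m jog '[{"offset":[0,0,-0.5],"delta_rot":[0,0,0],"grip":50},{"offset":[0,0,-1],"delta_rot":[0,0,0],"grip":50},{"offset":[0,0,-1],"delta_rot":[0,0,0],"grip":50},{"offset":[0,0,-0.5],"delta_rot":[0,0,0],"grip":50},{"offset":[0,0,0],"delta_rot":[0,0,0],"grip":50},{"offset":[0,0,0],"delta_rot":[0,0,0],"grip":50},{"offset":[0,0,0],"delta_rot":[0,0,0],"grip":50}]'
python3 -c "
from h import *
f=[]
for i in range(4):
    c=read_camera('top'); f.append(read_state()['contact_force'][2])
print(f)
for l in lids(c): print(np.round(l,1))"
```

```text
clock: 3.78
position: [0.4691, 0.2285, 0.1089]
ee_rot: [-3.141, -0.0, 2.309]
contact_force: [0.4, 0.7, -1.9]
grip_width: 0.699
grasp_force: 43.5
[np.float64(-2.0610212350119594), np.float64(-1.4088724735197324), np.float64(-1.2248113249884152), np.float64(-2.100617121760409)]
[502.3 100.7  57.5  57.4  11.4]
[597.7 259.   57.4  57.9  -8.2]
[634.7 141.   56.9  57.6 -30.2]
```

```bash
python3 -m jog '[{"offset":[0,0,1],"delta_rot":[0,0,0],"grip":50},{"offset":[0,0,1],"delta_rot":[0,0,0],"grip":50},{"offset":[0,0,0.5],"delta_rot":[0,0,0],"grip":50},{"offset":[0,0,0.2],"delta_rot":[0,0,0],"grip":50},{"offset":[0,0,0.1],"delta_rot":[0,0,0],"grip":50},{"offset":[0,0,0],"delta_rot":[0,0,0],"grip":50}]'
```

```text
clock: 4.72
position: [0.4695, 0.2286, 0.0815]
ee_rot: [3.141, 0.0, 2.309]
contact_force: [0.4, 0.1, -1.4]
grip_width: 0.699
grasp_force: 43.5
```

```bash
python3 -m jog '[{"offset":[0,0,0.1],"delta_rot":[0,0,0],"grip":50},{"offset":[0,0,0.05],"delta_rot":[0,0,0],"grip":50},{"offset":[0,0,0],"delta_rot":[0,0,0],"grip":50}]'
```

```text
clock: 5.1
position: [0.4697, 0.2288, 0.0805]
ee_rot: [3.14, 0.0, 2.309]
contact_force: [-1.9, 0.3, 4.1]
grip_width: 0.697
grasp_force: 44.0
```

```bash
python3 -m jog '[{"offset":[0,0,0],"delta_rot":[0,0,0],"grip":73},{"offset":[0,0,0],"delta_rot":[0,0,0],"grip":82},{"offset":[0,0,0],"delta_rot":[0,0,0],"grip":100},{"offset":[0,0,-2],"delta_rot":[0,0,0],"grip":100},{"offset":[0,0,-5],"delta_rot":[0,0,0],"grip":100},{"offset":[0,0,-3],"delta_rot":[0,0,0],"grip":100}]'
python3 -c "
from h import *
c=read_camera('top')
for l in lids(c): print(np.round(l,1))
plan(*[min(lids(c),key=lambda l:abs(l[0]-502)+abs(l[1]-100))[i] for i in (0,1,4)])"
```

```text
clock: 5.85
position: [0.4701, 0.2287, 0.1818]
ee_rot: [3.14, 0.001, 2.309]
contact_force: [0.5, 0.0, -0.4]
grip_width: 0.996
grasp_force: 0.0
[501.9 100.7  57.5  57.   11.9]
[597.8 259.   57.4  57.9  -8.5]
[634.4 140.7  57.2  57.7 -30.7]
clock 5.90 pos [471.9 229.2 185.5] psi 132.3 rp [3.135 0.004]
turn about tool z 0.530 rad; then shift cm x -13.20 y 0.28
```

```bash
python3 -m jog '[{"offset":[0,0,0],"delta_rot":[0,0,0.177],"grip":100},{"offset":[0,0,0],"delta_rot":[0,0,0.177],"grip":100},{"offset":[0,0,0],"delta_rot":[0,0,0.176],"grip":100},{"offset":[-3.3,0.1,0],"delta_rot":[0,0,0],"grip":100},{"offset":[-3.3,0.1,0],"delta_rot":[0,0,0],"grip":100},{"offset":[-3.3,0.1,0],"delta_rot":[0,0,0],"grip":100},{"offset":[-3.3,0.1,0],"delta_rot":[0,0,0],"grip":100},{"offset":[0,0,0],"delta_rot":[0,0,0],"grip":100}]'
python3 -c "
from h import *
plan(501.9,100.7,11.9)
plan(501.9,100.7,11.9)"
```

```text
clock: 6.9
position: [0.501, 0.0984, 0.1795]
ee_rot: [-3.141, 0.0, 1.776]
contact_force: [-0.4, 0.5, -0.2]
grip_width: 0.999
grasp_force: 0.0
clock 6.90 pos [501.   98.4 179.5] psi 101.7 rp [-3.141  0.   ]
turn about tool z -0.003 rad; then shift cm x 0.21 y 0.13
clock 6.90 pos [501.   98.4 179.5] psi 101.7 rp [-3.141  0.   ]
turn about tool z -0.003 rad; then shift cm x 0.21 y 0.13
```

```bash
python3 -m jog '[{"offset":[0.2,0.1,4],"delta_rot":[0,0,0],"grip":100},{"offset":[0,0,4],"delta_rot":[0,0,0],"grip":100},{"offset":[0,0,1.4],"delta_rot":[0,0,0],"grip":95},{"offset":[0,0,0.5],"delta_rot":[0,0,0],"grip":85},{"offset":[0,0,0],"delta_rot":[0,0,0],"grip":78},{"offset":[0,0,0],"delta_rot":[0,0,0],"grip":72},{"offset":[0,0,0],"delta_rot":[0,0,0],"grip":66},{"offset":[0,0,0],"delta_rot":[0,0,0],"grip":55},{"offset":[0,0,0],"delta_rot":[0,0,0],"grip":50},{"offset":[0,0,0],"delta_rot":[0,0,0],"grip":50}]' 40
python3 -m jog '[{"offset":[0,0,-0.5],"delta_rot":[0,0,0],"grip":50},{"offset":[0,0,-1],"delta_rot":[0,0,0],"grip":50},{"offset":[0,0,-1],"delta_rot":[0,0,0],"grip":50},{"offset":[0,0,-0.5],"delta_rot":[0,0,0],"grip":50},{"offset":[0,0,0],"delta_rot":[0,0,0],"grip":50},{"offset":[0,0,0],"delta_rot":[0,0,0],"grip":50},{"offset":[0,0,0],"delta_rot":[0,0,0],"grip":50}]'
python3 -c "
from h import *
f=[]
for i in range(4):
    c=read_camera('top'); f.append(read_state()['contact_force'][2])
print(f)
for l in lids(c): print(np.round(l,1))"
```

```text
clock: 8.15
position: [0.5021, 0.1024, 0.0822]
ee_rot: [3.139, 0.001, 1.779]
contact_force: [-1.0, -0.2, 7.3]
grip_width: 0.694
grasp_force: 44.9
clock: 9.02
position: [0.5008, 0.1024, 0.1104]
ee_rot: [-3.141, -0.0, 1.779]
contact_force: [1.0, -0.1, -4.6]
grip_width: 0.7
grasp_force: 44.5
[np.float64(-4.787647928233662), np.float64(-5.770600490266199), np.float64(-4.123236535117781), np.float64(-4.341435924833259)]
[635.8 139.6  57.2  54.6 -30.2]
```

```bash
python3 -c "
from h import *
c=read_camera('top');d=read_camera('scene')
cv2.imwrite('pics/t1.png',np.hstack([c['image'],d['image']])[60:320,:,::-1][:, :800])
print(lids(d,.13).__len__())"
```

```text
2
```

View pics/t1.png

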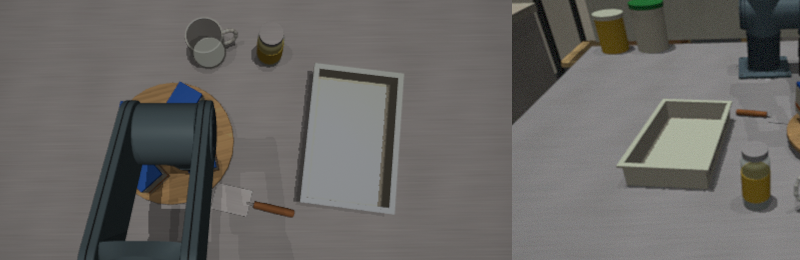

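The picture shows the arm covering the left half of the turntable, so the missing lids are only hidden. The tray at (350,200) is empty. Case B read about 4.7 N against 1.7 N for case A, so B is the bronze one and goes to the tray.

```bash
python3 -m jog '[{"offset":[0,0,-1],"delta_rot":[0,0,0],"grip":50},{"offset":[0,0,-3],"delta_rot":[0,0,0],"grip":50},{"offset":[0,0,-3],"delta_rot":[0,0,0],"grip":50},{"offset":[0,0,-2],"delta_rot":[0,0,0],"grip":50},{"offset":[0,0,-1],"delta_rot":[0,0,0],"grip":50},{"offset":[0,0,0],"delta_rot":[0,0,0],"grip":50},{"offset":[0,0,0],"delta_rot":[0,0,0],"grip":50}]' 60
python3 -m jog '[{"offset":[-2,-0.19,0],"delta_rot":[0,0,0],"grip":50},{"offset":[-3,-0.19,0],"delta_rot":[0,0,0],"grip":50},{"offset":[-3.4,-0.19,0],"delta_rot":[0,0,0],"grip":50},{"offset":[-3.4,-0.19,0],"delta_rot":[0,0,0],"grip":50},{"offset":[-3.4,-0.19,0],"delta_rot":[0,0,0],"grip":50},{"offset":[-3.4,-0.19,0],"delta_rot":[0,0,0],"grip":50},{"offset":[-3.4,-0.19,0],"delta_rot":[0,0,0],"grip":50},{"offset":[-3.4,-0.19,0],"delta_rot":[0,0,0],"grip":50},{"offset":[-3.4,-0.19,0],"delta_rot":[0,0,0],"grip":50},{"offset":[-3.4,-0.19,0],"delta_rot":[0,0,0],"grip":50},{"offset":[-2.3,-0.19,0],"delta_rot":[0,0,0],"grip":50},{"offset":[-1,-0.19,0],"delta_rot":[0,0,0],"grip":50}]'
python3 -c "
from h import *
for i in range(4): c=read_camera('top'); print(read_state()['contact_force'].round(1))
for l in lids(c): print(np.round(l,1))
plan(553,-250,12)
cv2.imwrite('pics/t2.png',np.hstack([c['image'][:,60:450],read_camera('scene')['image'][:,80:480]])[:,:,::-1])"
```

```text
clock: 10.2
position: [0.5005, 0.1024, 0.2099]
ee_rot: [-3.14, -0.0, 1.779]
contact_force: [0.6, 0.2, -5.7]
grip_width: 0.695
grasp_force: 68.7
clock: 11.7
position: [0.5518, -0.2505, 0.2098]
ee_rot: [-3.14, -0.001, 1.778]
contact_force: [0.3, 0.7, -5.3]
grip_width: 0.694
grasp_force: 68.6
[-0.5 -1.5 -5.4]
[-0.2  0.4 -5.2]
[-0.4  0.1 -5.5]
[ 0.8  0.1 -5.4]
[469.8 227.8  58.   58.   42. ]
[598.  258.7  57.9  58.3  -8.2]
[634.2 140.4  57.8  58.7 -30.8]
clock 11.90 pos [ 551.9 -248.6  210.6] psi 101.9 rp [-3.141e+00 -1.000e-03]
turn about tool z -0.001 rad; then shift cm x -0.16 y 0.08
```

View pics/t2.png

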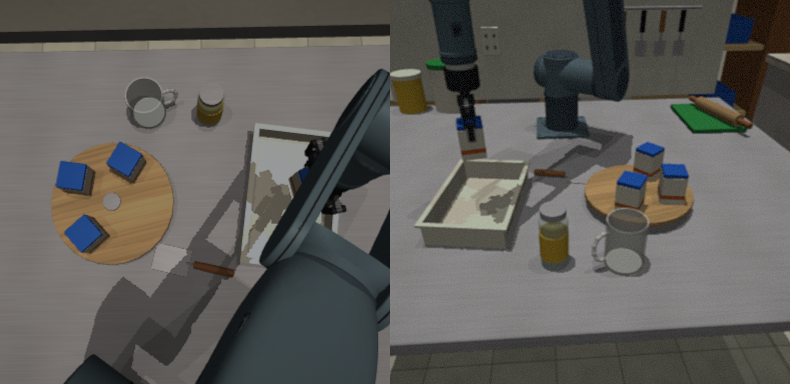

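The case hangs upright over the tray, seen at scene crop (470,140), and weighs 5.4 N. The three light cases stand on the turntable.

```bash
python3 -m jog '[{"offset":[0,0,1.5],"delta_rot":[0,0,0],"grip":50},{"offset":[0,0,3],"delta_rot":[0,0,0],"grip":50},{"offset":[0,0,3],"delta_rot":[0,0,0],"grip":50},{"offset":[0,0,3],"delta_rot":[0,0,0],"grip":50},{"offset":[0,0,2.5],"delta_rot":[0,0,0],"grip":50},{"offset":[0,0,1.5],"delta_rot":[0,0,0],"grip":50},{"offset":[0,0,0.8],"delta_rot":[0,0,0],"grip":50},{"offset":[0,0,0.4],"delta_rot":[0,0,0],"grip":50},{"offset":[0,0,0.2],"delta_rot":[0,0,0],"grip":50},{"offset":[0,0,0],"delta_rot":[0,0,0],"grip":50}]'
```

```text
clock: 13.2
position: [0.5524, -0.2499, 0.0524]
ee_rot: [3.141, 0.001, 1.779]
contact_force: [0.1, 0.3, -5.8]
grip_width: 0.696
grasp_force: 68.6
```

```bash
python3 -m jog '[{"offset":[0,0,0.2],"delta_rot":[0,0,0],"grip":50},{"offset":[0,0,0.1],"delta_rot":[0,0,0],"grip":50},{"offset":[0,0,0.05],"delta_rot":[0,0,0],"grip":50},{"offset":[0,0,0],"delta_rot":[0,0,0],"grip":50}]'
```

```text
clock: 13.7
position: [0.5521, -0.2497, 0.0483]
ee_rot: [-3.142, -0.0, 1.779]
contact_force: [0.2, 0.2, -4.8]
grip_width: 0.695
grasp_force: 68.6
```

```bash
python3 -m jog '[{"offset":[0,0,0.1],"delta_rot":[0,0,0],"grip":50},{"offset":[0,0,0],"delta_rot":[0,0,0],"grip":50},{"offset":[0,0,0],"delta_rot":[0,0,0],"grip":50}]' 40
```

```text
clock: 14.08
position: [0.5522, -0.2497, 0.0474]
ee_rot: [3.141, 0.0, 1.779]
contact_force: [-0.1, -0.7, -3.7]
grip_width: 0.696
grasp_force: 68.6
```

```bash
python3 -m jog '[{"offset":[0,0,0.07],"delta_rot":[0,0,0],"grip":50},{"offset":[0,0,0.05],"delta_rot":[0,0,0],"grip":50},{"offset":[0,0,0],"delta_rot":[0,0,0],"grip":50}]' 40
```

```text
clock: 14.45
position: [0.5522, -0.2498, 0.0473]
ee_rot: [3.141, 0.001, 1.779]
contact_force: [-3.2, 2.0, 6.1]
grip_width: 0.698
grasp_force: 69.8
```

In contact with the tray floor (+6 N), so I release and rise.

```bash
python3 -m jog '[{"offset":[0,0,0],"delta_rot":[0,0,0],"grip":73},{"offset":[0,0,0],"delta_rot":[0,0,0],"grip":82},{"offset":[0,0,0],"delta_rot":[0,0,0],"grip":100},{"offset":[0,0,0],"delta_rot":[0,0,0],"grip":100},{"offset":[0,0,-2],"delta_rot":[0,0,0],"grip":100},{"offset":[0,0,-4],"delta_rot":[0,0,0],"grip":100},{"offset":[0,0,-5],"delta_rot":[0,0,0],"grip":100},{"offset":[0,0,-5],"delta_rot":[0,0,0],"grip":100},{"offset":[0,0,-2],"delta_rot":[0,0,0],"grip":100},{"offset":[0,0,0],"delta_rot":[0,0,0],"grip":100},{"offset":[0,0,0],"delta_rot":[0,0,0],"grip":100}]'
python3 -c "
from h import *
c=read_camera('top')
for l in lids(c): print(np.round(l,1))
cv2.imwrite('pics/t3.png',np.hstack([c['image'][:,60:450],read_camera('scene')['image'][:,80:480]])[:,:,::-1])"
```

```text
clock: 15.82
position: [0.5515, -0.2492, 0.2246]
ee_rot: [-3.14, -0.002, 1.779]
contact_force: [-0.4, 0.5, -0.9]
grip_width: 0.999
grasp_force: 0.0
[469.8 227.8  58.   58.   42. ]
[598.  258.7  57.9  58.3  -8.2]
[634.2 140.5  57.8  58.7 -30.8]
```

View pics/t3.png

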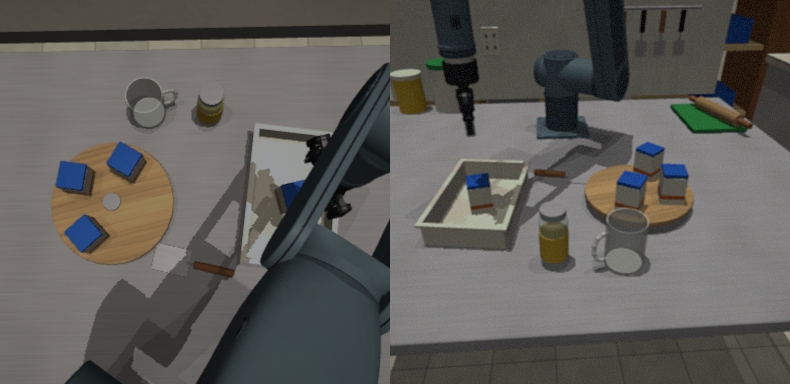

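The case stands upright in the tray at scene crop (480,190), and the three light cases stand still on the turntable. The jug, shaker and spatula have not moved and the gripper is clear of everything.

```bash
python3 -c "
from cell import *
print(finish_job())"
```

```text
the job is handed in; nothing more can be done
None
```

The job is handed in: the heavy case (about 5.4 N, against about 1.7 N for the one light case I lifted) stands upright on the tray floor, and the other three cases are still standing on the resting turntable. It took about 16 s, and I did not lift the last two cases because 5.4 N is well above a light case's 2.3 N maximum.

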